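# Turn the guarded trimmer of a bench supply to its stop

### The job

Take the orange-handled key out of its blue stand, reach with it alone through the yellow-rimmed hole in the clear guard on top of the grey bench supply, feel it into the slot of the sprung trimmer screw below and turn the trimmer clockwise (seen from above) gently up against its end stop. Then lift the key out and stand it back in the blue stand as it was, touching the supply with nothing but the key; do not force the trimmer (never push it with more than about 15 N, downwards or against its stop), and leave the loose black battery pack and the white jar where they are.

Things in the scene. Friction and masses are not known exactly. Their poses are not given: they have to be found in the camera images.
- supply: Grey bench supply, fixed, 140 (x) x 120 (y) x 81 mm high. Origin: centre of its underside; z up; its front with black panel and red and black sockets looks along its own -x. A twist of about 0.09 N m on the key shows that the trimmer is at its stop; 0.15 N m is too much (pushes of 15 N and more at the blade's ends).
- guard_hole (a point): Centre of the yellow-rimmed round hole (28 mm inner diameter) in the clear guard, at the top of the rim, 81 mm above the bench, in the supply's axes. The trimmer's axis runs straight down through it. Rim and guard together are 6 mm thick; below them is an open well.
- screw_top (a point): Point fixed to the supply: rest position of the top of the trimmer's brass screw head, on its axis, 30 mm below guard_hole. Head 29 mm across with one straight slot across it, 6 mm wide, 7 mm deep, open-ended. The head is sprung: it yields straight down up to 6 mm (2 N to start, 8 N at the bottom, then solid) and pops up again, also onto a key that comes into line with its slot.
- trimmer (a joint): Angle of the trimmer's dial (red pointer), rad; grows clockwise from above. 0: pointer along the supply's own -x. Solid stop at 1.1 (red mark). Starts at 0.3 to 0.8; stays where left (friction 0.05 N m). Its slotted head was set on it by eye: the slot is off the pointer's line by up to 0.6 rad either way, differently each time: find it by feel. It drives the dial through a springy coupling (0.8 N m/rad).
- key_stand: Blue block 60 x 60 mm, top 78 mm above the bench, on a dark foot 84 x 84 x 12 mm; fixed. Origin: centre of its underside, z up.
- stand_hole (a point): Centre of the mouth of the stand's round hole, at its top: 26 mm across, 66 mm deep, straight down, with a 2 mm chamfer.
- key: Loose key, 50 to 100 g, blade down in the stand, flange on the stand's top, tip 16 mm above the bench. Origin: centre of the blade's lower end (tip); z up along the key. Blade 20 mm wide (key's x), 3.5 mm thick (y), 14 mm long; shaft 10 mm round up to 62 mm; black flange 38 mm across, 62 to 66 mm; orange handle 36 mm wide (x), 14 mm thick (y), 66 to 114 mm: pinch it across y.
- key_grip (a point): Point in the middle of the key's handle to grip, 92 mm above the tip, in the key's axes.
- battery: Loose flat black battery pack, 95 x 48 x 9 mm, lying on the bench; a bystander. Origin: centre of its underside.
- jar: Loose white round jar, 50 mm across, 21 mm high; a bystander. Origin: centre of its underside.
Things that resemble listed ones, but are neither listed nor needed, are in the scene too. Of the things that look like the key, the smaller one is meant.

How it is judged:
On the way, in this order (a step that is already met when the one before it is completed fails the run):
1. the key is lifted clear of its stand (z of key in the frame of stand_hole above 0.005 m), for 0.1 s.
2. with the key through the guard, the trimmer stands at its clockwise stop (value of joint trimmer above 1.05 rad and horizontal distance between key and guard_hole below 0.008 m and z of key in the frame of guard_hole below -0.025 m), for 0.2 s.
At the end, for the whole second after the job is handed in: The trimmer is within 0.05 rad of its clockwise stop (joint above 1.05), and the key stands released, at rest and upright (within 0.08 rad) in the stand's hole, its flange down on the stand's top (within 3 mm) (value of joint trimmer above 1.05 rad and horizontal distance between key and stand_hole below 0.008 m and z of key in the frame of stand_hole below -0.059 m and angle between key's own z axis and vertical below 0.08 rad and linear speed of key below 0.02 m/s); the robot touches nothing.
It fails at once if the key pushes on the supply or its trimmer with more than 18 N (contact force between key and supply above 18 N).
It fails at once if the gripper or arm pushes on the supply with more than 5 N (contact force between any of the fingers, the arm and supply above 5 N).
It fails at once if the black battery pack is moved by more than 20 mm (distance of battery from where it was at the start of the episode above 0.02 m).
It fails at once if the jar is moved by more than 20 mm (distance of jar from where it was at the start of the episode above 0.02 m).
It also fails if it takes over 72 s, if anything falls off the work surface, if the arm or the gripper's body presses on something with over 40 N, if the wrist force passes 120 N, or if a joint passes its speed limit or range.

### The arm

A 6-joint arm with a two-finger parallel gripper is mounted at the origin on a cart in front of the work surface, level with it; the furniture and walls round the work are solid. World frame = base frame: x ahead of the robot, y to its left, z up, the work surface at z = 0. Lengths are in m, angles in rad, forces in N, time in s.
With the tool pointing down it reaches from about 0.275 to 0.75 m from the base axis. Payload 10.2 kg.
Tool frame: the origin (TCP) lies midway between the tips of the shut fingers; the grasp point (between the pads) lies r.grip_point_offset behind it (r.grip_point_offset is the distance from the TCP to the grasp point, in m); z points along the fingers, y is the line along which they close (so a half turn about z gives the same grasp; the last joint's range is limited). The gripper opens to 88 mm and grips with 3 to 60 N. Pads are 18 mm wide; open, the fingers measure 123 mm over their backs; the gripper's body (75 mm by 187 mm) begins 45 mm behind the grasp point.
Start: joints at [0.937, 0.313, 1.498, -0, 1.331, -0.223], TCP at [0.21, 0.481, 0.239] pointing down, gripper open.
Joint ranges: [-2.94, 2.94], [-0.97, 2.17], [0.19, 2.56], [-1.23, 4.37], [0.02, 3.11], [-2.88, 2.88]. Speed limits (rad/s): [2.39, 2.39, 3.01, 3.14, 3.14, 3.14].

### API

Orientations are given as a 3x3 rotation matrix whose columns are the frame's x, y, z axes.
In Python, from plant import r gives the robot as it stands. The module is installed in compiled form; this text tells all that it offers.
- The arm moves only by the tool drive_tool, never from a script. Its argument "series" is a list of rows, each an object with "linear": the shift along the tool's x, y, z in cm, a list of three; "angular": the turn, a rotation vector about the tool's x, y, z in rad, a list of three; "claw": the opening, from 0 (shut) to 1 (fully open). A call has exactly 5 rows; each row shifts and turns the commanded pose from where the row before left it, along the tool's axes as they then stand; what a row does not reach is not made up. A row lasts 1/10 s, in which the tool goes at most 50 mm and 8.59 degrees, less where a joint would pass 70% of its speed; a pose out of reach is approached as far as the arm can. A call is refused whole if a number of a shift passes 5 or a number of a turn 0.15, either way. A call with a gripper value outside its range is refused whole. The fingers move at their own pace and stop on an object; "newtons" is the grip in N (left out, the last holds). Time passes only in rows, so rows that do not move let the fingers close, or fill a call up. It gives the time, the measured TCP pose, the force, the opening and the grip force at its end, in the units of the state.
- r.get_state(): the state, without advancing time (a new reading comes with each control period).
- r.grab_frame(name): name is "scene" or "side" or "wrist"; returns the picture (420x560x3 uint8, blue, green, red); there is no depth.
- r.camera_model(name): a dict with "fovy" (degrees; the focal length in pixels is half the picture's height over the tangent of half this angle, whatever the lens; pixels are square), "cx", "cy" (the principal point, pixels), "extrinsics" (4x4, takes a point from world to camera coordinates). Camera axes: x right, y up, looking along -z (the intrinsics and any distortion apply to the point x, -y, -z); pixel columns grow to the right and rows downward; lengths in m; the calibration is good to about 2 mm. A picture is of the moment at which its call begins: read the wrist's pose just before it. camera_model takes no time and is no camera call; for the wrist camera it gives the pose at the moment of the call.
- r.close_job(): hands the job in; it is judged then, once.
Trained networks look in the newest picture that a camera, given by its name, has taken for a name from the list of things; names that differ only in an ending like _2 or _b are one class to them, and where a whole thing is asked for, a point or a joint stands for the part that bears it (a point fixed in the world has none). Each returns a list of dicts, best first, with "p" (0 to 1); they miss things now and then, are a little off and sometimes report something else, mostly with a low value. They report only what shows in the picture. A call takes as long as a camera call. They do not tell look-alikes from the thing itself.
- r.trace(thing, camera): "region" (420x560 bool, what is visible of it) and "rect" ([left, top, width, height] in pixels, round what is visible of it).
The state is a dict: "time_s": time; "qpos": joint angles; "qd": joint speeds; "tau": joint torques, N m; "position": TCP position; "tool_rot": TCP orientation; "wrist_force": force on the tool from outside, world axes, zero at the start; "moment": the same for the moment, N m; "opening": opening from 0.0 (shut) to 1.0 (fully open); "finger_force": force on a finger pad.
Only numpy, scipy, OpenCV 4.12 (cv2) and the standard library are available. Lean on these libraries where they do the work, as an engineer would, in place of code of your own. Each camera call takes 0.05 s, during which the arm holds its last target. There are 200 camera calls.

## Working session

There is one attempt and no reset: what is moved stays moved. The work goes in short steps, Python scripts to look and compute and a tool call to move; the robot and the scene stay as the last step left them, time stands still between calls to the robot, and variables do not carry over. Pictures are saved under pics/ and viewed, at most 10 in all, crops included, and the job is handed in when it is done.

Besides the shell and the picture viewer there is one more tool, called in YAML: its name, and indented under it one key for each argument. drive_tool: Moves the arm, as the interface text tells. Its arguments: {"type":"object","properties":{"series":{"type":"array"},"newtons":{"type":"number"}},"required":["series"]}

```bash
mkdir -p pics
cat > h.py <<'E'
import numpy as np, cv2
from plant import r
def cam(n):
    m=r.camera_model(n); f=210/np.tan(np.radians(m['fovy'])/2); return m,f,np.array(m['extrinsics'])
def ray(n,u,v,c=None):
    m,f,E=c or cam(n); d=np.array([(u-m['cx'])/f,-(v-m['cy'])/f,-1]); R=E[:3,:3]; return -R.T@E[:3,3], R.T@d
def onz(n,u,v,z,c=None):
    o,d=ray(n,u,v,c); return o+d*(z-o[2])/d[2]
def proj(n,p,c=None):
    m,f,E=c or cam(n); q=E[:3,:3]@np.array(p)+E[:3,3]; return np.array([m['cx']-f*q[0]/q[2], m['cy']+f*q[1]/q[2]])
E
python3 - <<'E'
from h import *
s=r.get_state(); print({k:np.round(v,3).tolist() for k,v in s.items()}, r.grip_point_offset)
ims=[]
for n in ["scene","side","wrist"]:
    im=r.grab_frame(n); cv2.imwrite(f'pics/{n}0.png',im); ims.append(im)
    m=r.camera_model(n); print(n,{k:(np.round(v,3).tolist() if k!='distortion' else v) for k,v in m.items() if not isinstance(v,str)},[v for v in m.values() if isinstance(v,str)])
    for t in ["supply","key","key_stand","guard_hole","battery","jar","trimmer"]:
        print(t,[(round(d['p'],2),np.round(d['rect']).tolist()) for d in r.trace(t,n)])
E
```

```text
{'time_s': 0.0, 'qpos': [0.937, 0.313, 1.498, -0.0, 1.331, -0.223], 'qd': [-0.001, 0.001, -0.0, -0.001, -0.0, -0.001], 'tau': [0.004, -40.224, -25.226, 0.07, 0.035, -0.0], 'position': [0.21, 0.481, 0.238], 'tool_rot': [[-0.917, 0.399, -0.001], [0.399, 0.917, -0.001], [0.0, -0.001, -1.0]], 'wrist_force': [0.55, 0.496, 0.113], 'moment': [-0.053, 0.057, 0.058], 'finger_force': 0.0, 'opening': 1.005} 0.0187
scene {'fovy': 43.567, 'cx': 276.143, 'cy': 209.52, 'extrinsics': [[0.862, -0.507, -0.008, -0.482], [0.299, 0.495, 0.816, -0.2], [-0.41, -0.706, 0.578, -1.338], [0.0, 0.0, 0.0, 1.0]]} []
supply [(0.61, [217.0, 154.0, 50.0, 32.0])]
key [(0.87, [344.0, 266.0, 23.0, 53.0]), (0.74, [325.0, 246.0, 17.0, 23.0])]
key_stand [(0.7, [312.0, 259.0, 42.0, 45.0])]
guard_hole [(0.92, [218.0, 154.0, 51.0, 31.0])]
battery [(0.74, [171.0, 188.0, 30.0, 11.0])]
jar [(0.75, [363.0, 251.0, 16.0, 15.0])]
trimmer []
side {'fovy': 52.961, 'cx': 280.198, 'cy': 204.706, 'extrinsics': [[0.957, -0.289, -0.004, -0.518], [0.157, 0.509, 0.847, -0.14], [-0.243, -0.811, 0.532, -1.142], [0.0, 0.0, 0.0, 1.0]]} []
supply [(0.16, [196.0, 182.0, 26.0, 5.0])]
key [(0.84, [318.0, 271.0, 21.0, 59.0]), (0.69, [304.0, 252.0, 23.0, 21.0])]
key_stand [(0.96, [293.0, 264.0, 48.0, 46.0]), (0.47, [197.0, 182.0, 27.0, 3.0])]
guard_hole [(0.87, [243.0, 157.0, 42.0, 26.0]), (0.65, [307.0, 247.0, 21.0, 28.0])]
battery [(0.58, [196.0, 179.0, 27.0, 11.0])]
jar [(0.65, [359.0, 257.0, 17.0, 18.0]), (0.45, [293.0, 263.0, 43.0, 47.0]), (0.28, [306.0, 249.0, 19.0, 26.0])]
trimmer []
wrist {'fovy': 70.224, 'cx': 279.846, 'cy': 211.399, 'extrinsics': [[0.399, 0.917, 0.0, -0.525], [-0.884, 0.385, -0.266, 0.037], [-0.244, 0.106, 0.964, -0.388], [0.0, 0.0, 0.0, 1.0]]} []
supply []
key []
key_stand []
guard_hole []
battery [(0.67, [180.0, 331.0, 41.0, 35.0])]
jar []
trimmer []
```

View pics/scene0.png

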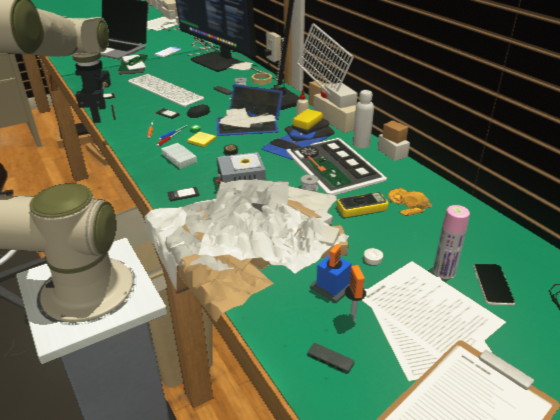

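View pics/side0.png

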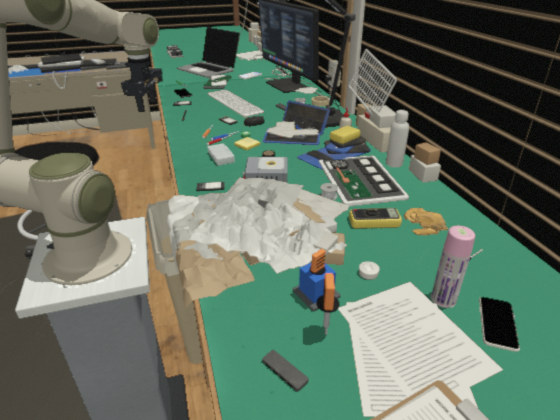

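The scene view shows two orange keys: one in the blue stand at (335,257), and another on its own shaft at (356,285), larger and nearer. The supply is at (242,168). There is also a jar at (373,256) and black flat things at (330,357) and (184,193).

Run:
```python
from h import *
a=cv2.imread('pics/scene0.png'); b=cv2.imread('pics/side0.png')
f=lambda im,x,y,w,h:cv2.resize(im[y:y+h,x:x+w],(400,300),interpolation=cv2.INTER_CUBIC)
cv2.imwrite('pics/c1.png',np.vstack([np.hstack([f(a,290,235,112,84),f(b,265,235,112,84)]),np.hstack([f(a,200,130,80,60),f(b,225,140,80,60)])]))
def tri(u1,u2):
    o1,d1=ray('scene',*u1);o2,d2=ray('side',*u2)
    t=np.linalg.lstsq(np.c_[d1,-d2],o2-o1,rcond=None)[0]; p,q=o1+d1*t[0],o2+d2*t[1]; return np.round((p+q)/2,3),round(np.linalg.norm(p-q),4)
print('hole',tri((244,160),(268,163)), onz('scene',244,160,.081),onz('side',268,163,.081))
print('stand',onz('scene',335,268,.078),onz('side',317,271,.078))
for n,uv in (('scene',(330,357)),('side',(285,370)),('scene',(184,193)),('side',(210,186)),('scene',(373,257)),('side',(369,270)),('scene',(354,325)),('side',(327,335))): print(n,uv,onz(n,*uv,0.01).round(3))
```

```text
hole (array([0.562, 0.203, 0.104]), np.float64(0.0046)) [0.58260145 0.24332648 0.081     ] [0.57214132 0.24397273 0.081     ]
stand [ 0.53090937 -0.33172056  0.078     ] [ 0.5341111  -0.31907681  0.078     ]
scene (330, 357) [ 0.4   -0.502  0.01 ]
side (285, 370) [ 0.4   -0.502  0.01 ]
scene (184, 193) [0.376 0.268 0.01 ]
side (210, 186) [0.372 0.271 0.01 ]
scene (373, 257) [ 0.692 -0.288  0.01 ]
side (369, 270) [ 0.693 -0.282  0.01 ]
scene (354, 325) [ 0.501 -0.455  0.01 ]
side (327, 335) [ 0.511 -0.445  0.01 ]
```

View pics/c1.png

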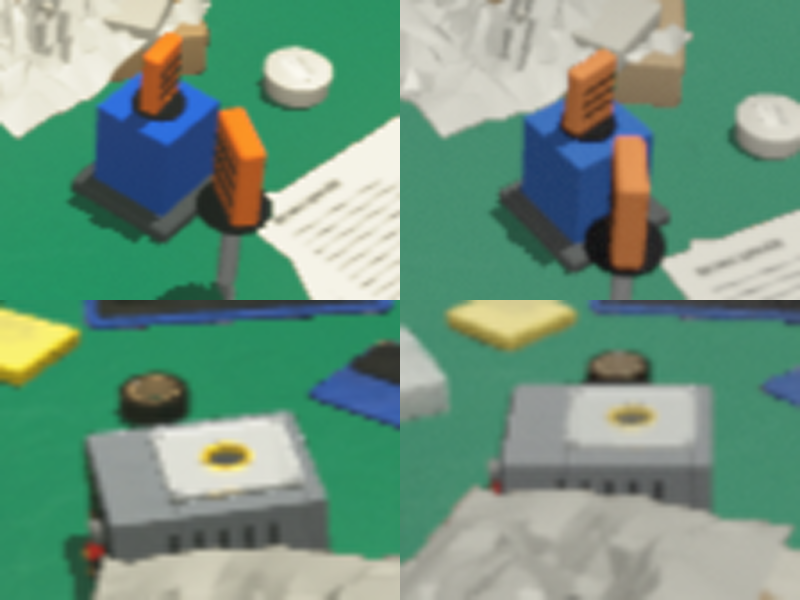

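The crops settle which key is meant: the one in the blue stand, scene (336,255), is the smaller. The look-alike at (356,285) stands free in front of it. The guard hole is at about scene (245,161) and side (271,163).

```bash
cat >> h.py <<'E'
def tri(u1,u2):
    o1,d1=ray('scene',*u1);o2,d2=ray('side',*u2)
    t=np.linalg.lstsq(np.c_[d1,-d2],o2-o1,rcond=None)[0]; p,q=o1+d1*t[0],o2+d2*t[1]; return np.round((p+q)/2,3),round(np.linalg.norm(p-q),4)
def shift(target):  # cm in present tool axes from measured pose
    s=r.get_state(); return np.round(100*s['tool_rot'].T@(np.array(target)-s['position']),2)
E
python3 - <<'E'
from h import *
s=r.get_state(); m,f,E=cam('wrist'); R=np.array(s['tool_rot']); c=-E[:3,:3].T@E[:3,3]
print('cam in tool',R.T@(c-s['position']),'look dir tool',R.T@(-E[2,:3]), 'camright', R.T@E[0,:3])
print('hole',onz('scene',245.2,161.2,.081),onz('side',271.4,163,.081),tri((245.2,161.2),(271.4,163)))
print('big key top',tri((356,266),(328.8,274.2)),'flange',tri((355.5,294),(327,302)))
print('small top',tri((290+168/3.571,235+40/3.571),(265+193/3.571,235+60/3.571)),'flange',tri((290+159/3.571,235+102/3.571),(265+188/3.571,235+122/3.571)))
h=np.array([.577,.243,.081])
print(shift([.577,.243,.35]))
E
```

```text
cam in tool [ 6.78281132e-02 -6.83690415e-05 -1.45555063e-01] look dir tool [-2.65871810e-01  2.29147406e-04  9.64008365e-01] camright [ 4.51853409e-04  9.99999892e-01 -1.13082315e-04]
hole [0.58232562 0.23445244 0.081     ] [0.58320426 0.24054039 0.081     ] (array([0.579, 0.227, 0.087]), np.float64(0.0022))
big key top (array([ 0.514, -0.425,  0.163]), np.float64(0.0004)) flange (array([ 0.508, -0.439,  0.098]), np.float64(0.0071))
small top (array([ 0.53 , -0.335,  0.148]), np.float64(0.0013)) flange (array([ 0.532, -0.327,  0.09 ]), np.float64(0.0018))
[-43.19  -7.18 -11.13]
```

drive_tool:
  series:
    - {"linear": [-4.37, -0.76, -0.22], "angular": [0, 0, 0], "claw": 1}
    - {"linear": [-4.37, -0.76, -0.22], "angular": [0, 0, 0], "claw": 1}
    - {"linear": [-4.37, -0.76, -0.22], "angular": [0, 0, 0], "claw": 1}
    - {"linear": [-4.37, -0.76, -0.22], "angular": [0, 0, 0], "claw": 1}
    - {"linear": [-4.37, -0.76, -0.22], "angular": [0, 0, 0], "claw": 1}

```text
time_s: 1.7
position: [0.3961, 0.358, 0.2499]
tool_rot: [[-0.917, 0.399, 0.0], [0.399, 0.917, 0.0], [-0.0, 0.0, -1.0]]
wrist_force: [-0.1, 0.8, -0.0]
opening: 1.0
finger_force: 0.0
```

drive_tool:
  series:
    - {"linear": [-4.37, -0.76, -0.22], "angular": [0, 0, 0], "claw": 1}
    - {"linear": [-4.37, -0.76, -0.22], "angular": [0, 0, 0], "claw": 1}
    - {"linear": [-4.37, -0.76, -0.22], "angular": [0, 0, 0], "claw": 1}
    - {"linear": [-4.37, -0.76, -0.22], "angular": [0, 0, 0], "claw": 1}
    - {"linear": [-3.0, -0.5, -0.22], "angular": [0, 0, 0], "claw": 1}

```text
time_s: 2.2
position: [0.5704, 0.243, 0.2605]
tool_rot: [[-0.916, 0.401, -0.0], [0.401, 0.916, -0.0], [-0.0, -0.0, -1.0]]
wrist_force: [0.4, 0.5, -0.5]
opening: 0.997
finger_force: 0.0
```

Run:
```python
from h import *
s=r.get_state(); print(s['time_s'],s['position'].round(4) if hasattr(s['position'],'round') else s['position'],np.round(s['qd'],3))
c=cam('wrist'); im=r.grab_frame('wrist'); cv2.imwrite('pics/w1.png',im)
np.save('c_w1.npy',c[2])
for t in ["guard_hole","supply","screw_top","trimmer"]:
    for d in r.trace(t,'wrist'):
        x,y,w,h=d['rect']; print(t,round(d['p'],2),d['rect'],onz('wrist',x+w/2,y+h/2,.081,c).round(4))
print(proj('wrist',[.58,.237,.081],c))
```

```text
2.2 [0.5704 0.243  0.2605] [-0.343  0.368 -0.623  0.005  0.259 -0.346]
guard_hole 0.59 [217.2, 117.6, 120.9, 131.6] [0.5601 0.2448 0.081 ]
supply 0.8 [217.9, 117.2, 117.8, 133.4] [0.5602 0.2437 0.081 ]
screw_top 0.78 [217.9, 117.9, 118.8, 134.8] [0.5619 0.2436 0.081 ]
trimmer 0.95 [272.7, 192.4, 22.3, 20.8] [0.583  0.2423 0.081 ]
[278.42534648 202.27304615]
```

View pics/w1.png

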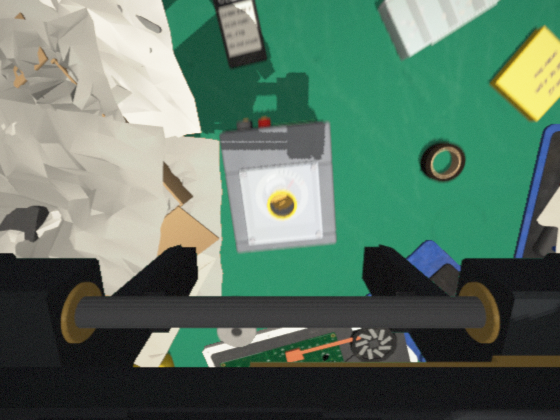

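The wrist view shows the supply from above: front and sockets at the top of the picture (265,122), yellow rim at (282,205). I'll go closer for the slot and pointer.

drive_tool:
  series:
    - {"linear": [-0.5, 0.1, 3.5], "angular": [0, 0, 0], "claw": 1}
    - {"linear": [-0.5, 0.1, 3.5], "angular": [0, 0, 0], "claw": 1}
    - {"linear": [-0.4, 0.1, 2.5], "angular": [0, 0, 0], "claw": 1}
    - {"linear": [0, 0, 0], "angular": [0, 0, 0], "claw": 1}
    - {"linear": [0, 0, 0], "angular": [0, 0, 0], "claw": 1}

```text
time_s: 2.95
position: [0.5821, 0.243, 0.1669]
tool_rot: [[-0.917, 0.398, 0.001], [0.398, 0.917, 0.0], [-0.001, 0.001, -1.0]]
wrist_force: [-0.1, 0.2, 1.1]
opening: 0.999
finger_force: 0.0
```

Run:
```python
from h import *
s=r.get_state(); print(s['time_s'],np.round(s['position'],4),np.round(s['qd'],3))
c=cam('wrist'); im=r.grab_frame('wrist'); cv2.imwrite('pics/w2.png',im)
np.save('c_w2.npy',c[2])
for t in ["guard_hole","trimmer"]:
    for d in r.trace(t,'wrist'):
        x,y,w,h=d['rect']; print(t,round(d['p'],2),d['rect'],onz('wrist',x+w/2,y+h/2,.081,c).round(4))
u=proj('wrist',[.583,.2423,.081],c).round().astype(int); print(u)
# yellow rim
hsv=cv2.cvtColor(im,cv2.COLOR_BGR2HSV); y=cv2.inRange(hsv,(18,120,120),(35,255,255)); y[:u[1]-50]=0;y[u[1]+50:]=0;y[:,:u[0]-50]=0;y[:,u[0]+50:]=0
pts=cv2.findNonZero(y); e=cv2.fitEllipse(cv2.convexHull(pts)); print(e,onz('wrist',*e[0],.081,c))
k=im[u[1]-75:u[1]+75,u[0]-100:u[0]+100]; cv2.imwrite('pics/w2c.png',cv2.resize(k,(800,600),interpolation=cv2.INTER_CUBIC))
```

```text
2.95 [0.5821 0.243  0.1669] [-0.003 -0.023 -0.028 -0.001  0.002 -0.001]
guard_hole 0.88 [186.5, 97.7, 166.2, 180.4] [0.5577 0.2448 0.081 ]
trimmer 0.71 [261.4, 199.3, 33.0, 30.9] [0.5804 0.2421 0.081 ]
[279 217]
((276.9017639160156, 217.7158203125), (39.567832946777344, 40.886314392089844), 98.13532257080078) [0.58238798 0.24031893 0.081     ]
```

View pics/w2c.png

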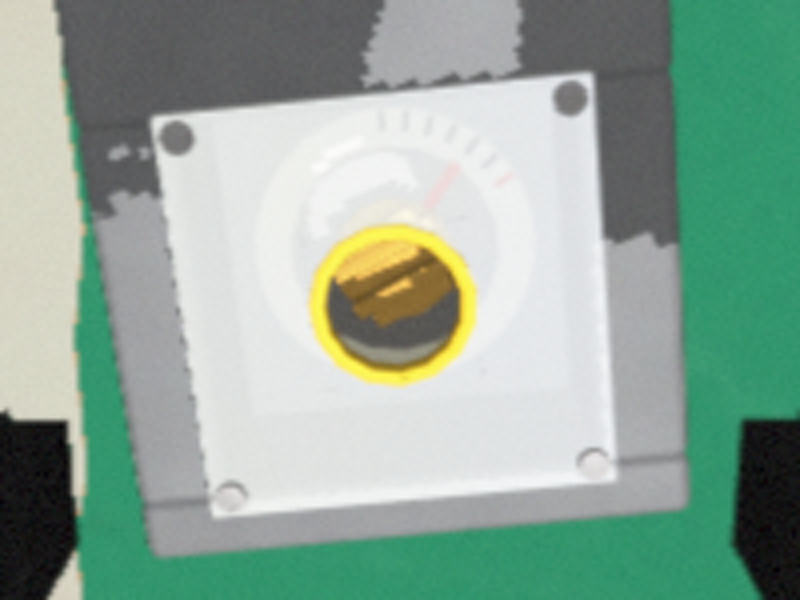

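The crop shows the yellow rim at (392,303) with the brass head's slot visible through it, running about (352,300) to (432,262). The red pointer lies at (430,205)–(455,165) and the red stop mark at (505,180).

Run:
```python
from h import *
m,f,_=cam('wrist'); c=(m,f,np.load('c_w2.npy'))
g=lambda x,y,z:onz('wrist',x/4+179,y/4+142,z,c)[:2]
az=lambda a,b:round(float(np.arctan2(*(b-a)[::-1])),3)
H=g(392,303,.081); print('hole',H,'rim D',g(474,303,.081)-g(310,303,.081))
print('axis at .051 shows at crop',(proj('wrist',[*H,.051],c)-[179,142])*4, (proj('wrist',[*H,.044],c)-[179,142])*4)
G=[g(*p,.08) for p in ((152,115),(593,72),(615,482),(212,517))]
print('guard edges az (front->back)',az(G[0],G[3]),az(G[1],G[2]),'(right->left)',az(G[0],G[1]),az(G[3],G[2]))
for z in (.04,.051,.06):
  print(z,'pointer',az(g(430,205,z),g(455,165,z)),'from axis',az(H,g(455,165,z)),'mark',az(H,g(505,180,z)),'first tick',az(H,g(381,120,z)),'slot',az(g(352,300,z),g(432,262,z)))
im=cv2.imread('pics/w2.png'); k=im[200:236,258:297]
cv2.imwrite('pics/slot.png',cv2.resize(k,(780,720)[:1]+(600,),interpolation=cv2.INTER_CUBIC))
```

```text
hole [0.58244604 0.24038026] rim D [0.01319921 0.0304151 ]
axis at .051 shows at crop [393.12062433 264.97170371] [393.34846202 257.24005019]
guard edges az (front->back) -0.316 -0.313 (right->left) 1.258 1.256
0.04 pointer 2.187 from axis 2.135 mark 1.755 first tick 2.821 slot 1.619
0.051 pointer 2.187 from axis 2.191 mark 1.827 first tick 2.811 slot 1.619
0.06 pointer 2.187 from axis 2.233 mark 1.884 first tick 2.803 slot 1.619
```

View pics/slot.png

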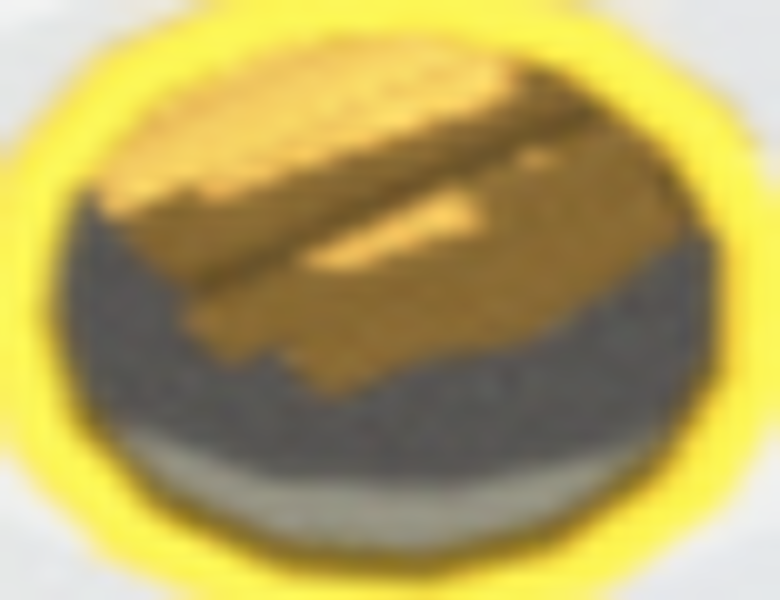

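drive_tool:
  series:
    - {"linear": [0, 0, -4.7], "angular": [0, 0, 0], "claw": 1}
    - {"linear": [0, 0, -4.6], "angular": [0, 0, 0], "claw": 1}
    - {"linear": [-1.51, -4.53, 0], "angular": [0, 0, 0], "claw": 1}
    - {"linear": [-1.51, -4.53, 0], "angular": [0, 0, 0], "claw": 1}
    - {"linear": [-1.51, -4.53, 0], "angular": [0, 0, 0], "claw": 1}

```text
time_s: 3.6
position: [0.5693, 0.0983, 0.2603]
tool_rot: [[-0.917, 0.398, 0.003], [0.398, 0.917, -0.0], [-0.002, 0.001, -1.0]]
wrist_force: [1.4, 0.2, -1.1]
opening: 0.995
finger_force: 0.0
```

drive_tool:
  series:
    - {"linear": [-1.51, -4.53, 0], "angular": [0, 0, 0], "claw": 1}
    - {"linear": [-1.51, -4.53, 0], "angular": [0, 0, 0], "claw": 1}
    - {"linear": [-1.51, -4.53, 0], "angular": [0, 0, 0], "claw": 1}
    - {"linear": [-1.51, -4.53, 0], "angular": [0, 0, 0], "claw": 1}
    - {"linear": [-1.51, -4.53, 0], "angular": [0, 0, 0], "claw": 1}

```text
time_s: 4.1
position: [0.5481, -0.1401, 0.2603]
tool_rot: [[-0.917, 0.399, 0.002], [0.399, 0.917, -0.001], [-0.003, -0.0, -1.0]]
wrist_force: [0.6, -0.3, 0.3]
opening: 0.999
finger_force: 0.0
```

drive_tool:
  series:
    - {"linear": [-1.51, -4.53, 0], "angular": [0, 0, 0], "claw": 1}
    - {"linear": [-1.51, -4.53, 0], "angular": [0, 0, 0], "claw": 1}
    - {"linear": [-1.51, -4.53, 0], "angular": [0, 0, 0], "claw": 1}
    - {"linear": [-1.51, -4.53, 0], "angular": [0, 0, 0], "claw": 1}
    - {"linear": [0, 0, 0], "angular": [0, 0, 0], "claw": 1}

```text
time_s: 4.6
position: [0.5301, -0.3335, 0.2591]
tool_rot: [[-0.915, 0.404, 0.001], [0.404, 0.915, -0.002], [-0.001, -0.001, -1.0]]
wrist_force: [0.4, 0.1, -0.6]
opening: 0.999
finger_force: 0.0
```

Run:
```python
from h import *
r.grab_frame('wrist'); r.grab_frame('wrist')
s=r.get_state(); print(s['time_s'],np.round(s['position'],4),np.round(s['qd'],3))
c=cam('wrist'); im=r.grab_frame('wrist'); cv2.imwrite('pics/w3.png',im); np.save('c_w3.npy',c[2])
for t,z in (("key",.13),("key_stand",.078),("stand_hole",.078)):
    for d in r.trace(t,'wrist'):
        x,y,w,h=d['rect']; mm=cv2.minAreaRect(cv2.findNonZero(d['region'].astype(np.uint8))); print(t,round(d['p'],2),d['rect'],onz('wrist',*mm[0],z,c).round(4),np.round(mm[0],1),np.round(mm[1],1),round(mm[2],1))
```

```text
4.7 [ 0.5314 -0.329   0.2595] [ 0.039 -0.018  0.02   0.002 -0.003  0.005]
key 0.97 [152.9, 193.9, 65.1, 49.8] [ 0.5133 -0.4169  0.13  ] [188.9 221.8] [43.3 76.1] 43.8
key 0.96 [271.3, 176.3, 35.6, 42.2] [ 0.5296 -0.3126  0.13  ] [295.1 194.7] [42.  32.4] 32.3
key_stand 0.59 [246.6, 136.6, 89.1, 89.4] [ 0.5268 -0.3141  0.078 ] [290.5 182.9] [68.5 65.5] 48.8
stand_hole 0.57 [245.7, 139.0, 84.8, 84.9] [ 0.5268 -0.3144  0.078 ] [290.3 183. ] [67.5 64.1] 50.2
```

View pics/w3.png

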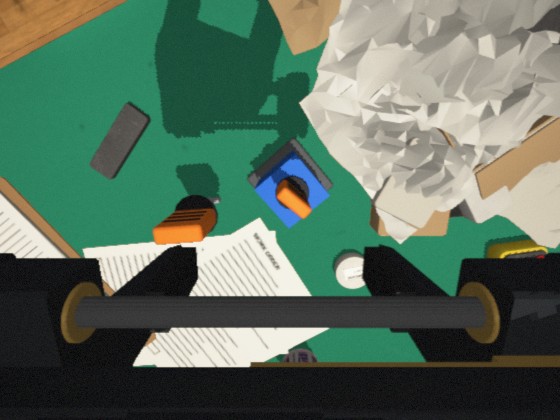

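The wrist view shows the stand with the small key at (295,198), its handle running down-right in the picture. The look-alike is at (185,222), the jar at (350,270) and the battery-like block at (120,140).

```bash
cat > k.py <<'E'
from h import *
def handle(im,c,win,z=.130):
    x0,y0,x1,y1=win; hsv=cv2.cvtColor(im,cv2.COLOR_BGR2HSV); m0=np.zeros(im.shape[:2],np.uint8); m0[y0:y1,x0:x1]=255
    o=cv2.inRange(hsv,(4,150,60),(18,255,255))&m0; vs=hsv[...,2][o>0]; print('V pct',np.percentile(vs,[5,25,50,75,95]))
    t,_=cv2.threshold(vs.reshape(-1,1),0,255,cv2.THRESH_BINARY+cv2.THRESH_OTSU)
    b=cv2.morphologyEx(o&cv2.inRange(hsv[...,2],t,255),cv2.MORPH_OPEN,np.ones((2,2)))
    for nm,mk in(('all',o),('bright',b)):
        if not mk.any(): continue
        R=cv2.minAreaRect(cv2.findNonZero(mk)); P=np.array([onz('wrist',*p,z,c)[:2] for p in cv2.boxPoints(R)])
        e=np.diff(np.vstack([P,P[:1]]),axis=0)[:2]; L=np.linalg.norm(e,axis=1); k=e[L.argmax()]
        print(nm,'t',t,'ctr',P.mean(0).round(4),'size mm',(L*1e3).round(1),'long az',round(float(np.arctan2(k[1],k[0])),3),'px',np.round(R[0],1))
    bl=cv2.inRange(hsv,(100,120,60),(130,255,255))&m0; vb=hsv[...,2][bl>0]; tb,_=cv2.threshold(vb.reshape(-1,1),0,255,cv2.THRESH_BINARY+cv2.THRESH_OTSU)
    mk=bl&cv2.inRange(hsv[...,2],tb,255); R=cv2.minAreaRect(cv2.findNonZero(mk)); P=np.array([onz('wrist',*p,.078,c)[:2] for p in cv2.boxPoints(R)])
    print('blue V',np.percentile(vb,[5,50,95]),'ctr',P.mean(0).round(4),'size',np.linalg.norm(np.diff(P,axis=0),axis=1).round(4)[:2], 'az',np.round(np.arctan2(*(P[1]-P[0])[::-1]),3))
E
python3 - <<'E'
from k import *
m,f,_=cam('wrist'); c=(m,f,np.load('c_w3.npy')); im=cv2.imread('pics/w3.png'); handle(im,c,(240,130,345,235))
print(r.get_state()['position'],r.get_state()['qpos'])
cv2.imwrite('pics/w3c.png',cv2.resize(im[130:235,235:355],None,fx=5.7,fy=5.7,interpolation=cv2.INTER_CUBIC))
E
```

```text
V pct [ 93.  174.5 245.  247.  247. ]
all t 177.0 ctr [ 0.5338 -0.3175] size mm [17.7 40.5] long az 0.325 px [291.9 200.4]
bright t 177.0 ctr [ 0.538  -0.3163] size mm [13.  34.6] long az 0.454 px [294.8 204. ]
blue V [ 86. 228. 232.] ctr [ 0.5372 -0.3173] size [0.0598 0.0596] az 1.856
[ 0.53197649 -0.3272623   0.25946973] [-7.38852547e-01  5.27144979e-01  1.13035318e+00  1.14748139e-04
  1.48318866e+00 -1.90060824e+00]
```

View pics/w3c.png

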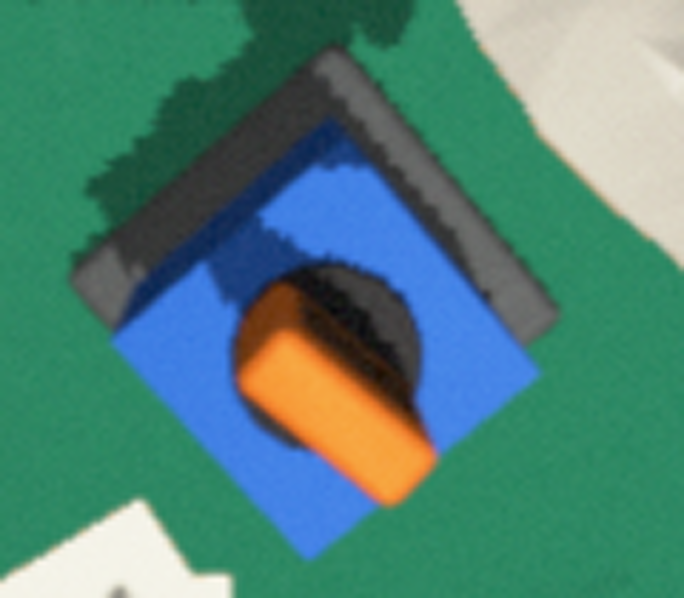

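The crop shows the handle's bright top face centred at about (338,413), long axis down-right, on the centred black flange. The fit gives 35 x 13 mm, which agrees with the given size. The grip point is over (0.5375, -0.3167) and key x lies at azimuth 0.454.

drive_tool:
  series:
    - {"linear": [-0.1, 1.2, 0], "angular": [0, 0, 0], "claw": 0.6}
    - {"linear": [0, 0, 0.7], "angular": [0, 0, 0.149], "claw": 0.6}
    - {"linear": [0, 0, 0.7], "angular": [0, 0, 0.149], "claw": 0.6}
    - {"linear": [0, 0, 0.7], "angular": [0, 0, 0.149], "claw": 0.6}
    - {"linear": [0, 0, 0.7], "angular": [0, 0, 0.149], "claw": 0.6}

```text
time_s: 5.4
position: [0.5378, -0.3165, 0.2307]
tool_rot: [[-0.531, 0.848, 0.0], [0.848, 0.531, -0.0], [-0.0, 0.0, -1.0]]
wrist_force: [-0.9, -0.0, -0.4]
opening: 0.603
finger_force: 0.0
```

drive_tool:
  series:
    - {"linear": [0, 0, 0.7], "angular": [0, 0, 0.149], "claw": 0.6}
    - {"linear": [0, 0, 0.7], "angular": [0, 0, 0.149], "claw": 0.6}
    - {"linear": [0, 0, 0.7], "angular": [0, 0, 0.149], "claw": 0.6}
    - {"linear": [0, 0, 0.7], "angular": [0, 0, 0.149], "claw": 0.6}
    - {"linear": [0, 0, 0.7], "angular": [0, 0, 0.149], "claw": 0.6}

```text
time_s: 5.9
position: [0.5379, -0.3165, 0.1957]
tool_rot: [[0.185, 0.983, 0.0], [0.983, -0.185, 0.0], [0.0, 0.0, -1.0]]
wrist_force: [-0.3, -0.5, -0.7]
opening: 0.599
finger_force: 0.0
```

drive_tool:
  series:
    - {"linear": [0, 0, 0.7], "angular": [0, 0, 0.149], "claw": 0.6}
    - {"linear": [0, 0, 0.7], "angular": [0, 0, 0.149], "claw": 0.6}
    - {"linear": [0, 0, 0.7], "angular": [0, 0, 0.149], "claw": 0.6}
    - {"linear": [0, 0, 0.7], "angular": [0, 0, 0.149], "claw": 0.6}
    - {"linear": [0, 0, 0.7], "angular": [0, 0, 0.149], "claw": 0.6}

```text
time_s: 6.4
position: [0.5379, -0.3166, 0.1607]
tool_rot: [[0.802, 0.597, 0.0], [0.597, -0.802, -0.0], [0.0, 0.0, -1.0]]
wrist_force: [0.3, 0.0, -0.7]
opening: 0.596
finger_force: 0.0
```

drive_tool:
  series:
    - {"linear": [0, 0, 0.7], "angular": [0, 0, 0.149], "claw": 0.6}
    - {"linear": [0, 0, 0], "angular": [0, 0, 0.04], "claw": 0.6}
    - {"linear": [0, 0, 0], "angular": [0, 0, 0], "claw": 0.6}
    - {"linear": [0, 0, 0], "angular": [0, 0, 0], "claw": 0.6}
    - {"linear": [0, 0, 0], "angular": [0, 0, 0], "claw": 0.6}

```text
time_s: 6.9
position: [0.5375, -0.3176, 0.154]
tool_rot: [[0.897, 0.442, 0.0], [0.442, -0.897, -0.0], [0.0, 0.0, -1.0]]
wrist_force: [-1.3, 0.2, -0.2]
opening: 0.6
finger_force: 0.0
```

Run:
```python
from k import *
s=r.get_state(); R=s['tool_rot']; print(s['time_s'],np.round(s['position'],4),'yaw_y',np.arctan2(R[1][1],R[0][1]),'want',.454-np.pi/2,np.round(s['qpos'],3), np.round(s['moment'],3),np.round(s['wrist_force'],2))
c=cam('wrist'); im=r.grab_frame('wrist'); cv2.imwrite('pics/w4.png',im); u=proj('wrist',[.5375,-.3167,.130],c).astype(int); print(u)
handle(im,c,(max(0,u[0]-110),max(u[1]-100,0),u[0]+110,u[1]+60))
print(shift([.5375,-.3167,.0933]))
```

```text
6.9 [ 0.5375 -0.3176  0.154 ] yaw_y -1.113502544473413 want -1.1167963267948966 [-0.721  0.6    1.289  0.     1.252  0.392] [-0.045  0.161  0.002] [-1.35  0.21 -0.17]
[277 245]
V pct [113. 153. 184. 244. 245.]
all t 193.0 ctr [ 0.5431 -0.3144] size mm [13.4 44.8] long az -2.675 px [278.5 235. ]
bright t 193.0 ctr [ 0.5389 -0.3175] size mm [11.9 31.9] long az -2.675 px [280.  243.5]
blue V [113. 211. 217.] ctr [ 0.5389 -0.3169] size [0.0563 0.0595] az 0.272
[ 0.05 -0.09  6.07]
```

drive_tool:
  series:
    - {"linear": [0.1, 0, 2.5], "angular": [0, 0, -0.01], "claw": 0.6}
    - {"linear": [0, 0, 2.1], "angular": [0, 0, 0], "claw": 0.6}
    - {"linear": [0, 0, 1.5], "angular": [0, 0, 0], "claw": 0.6}
    - {"linear": [0, 0, 0], "angular": [0, 0, 0], "claw": 0.6}
    - {"linear": [0, 0, 0], "angular": [0, 0, 0], "claw": 0.6}
  newtons: 50

```text
time_s: 7.45
position: [0.5384, -0.3178, 0.0934]
tool_rot: [[0.893, 0.449, 0.001], [0.449, -0.893, -0.001], [0.0, 0.001, -1.0]]
wrist_force: [0.1, -0.2, 0.6]
opening: 0.6
finger_force: 0.0
```

drive_tool:
  series:
    - {"linear": [0, 0, 0], "angular": [0, 0, 0], "claw": 0.1}
    - {"linear": [0, 0, 0], "angular": [0, 0, 0], "claw": 0}
    - {"linear": [0, 0, 0], "angular": [0, 0, 0], "claw": 0}
    - {"linear": [0, 0, 0], "angular": [0, 0, 0], "claw": 0}
    - {"linear": [0, 0, 0], "angular": [0, 0, 0], "claw": 0}
  newtons: 50

```text
time_s: 7.95
position: [0.5381, -0.3176, 0.0929]
tool_rot: [[0.893, 0.449, 0.0], [0.449, -0.893, -0.0], [0.0, 0.0, -1.0]]
wrist_force: [-0.6, 0.3, -0.1]
opening: 0.17
finger_force: 0.2
```

Run:
```python
from k import *
s=r.get_state(); R=s['tool_rot']; print({k:np.round(v,4).tolist() for k,v in s.items() if k!='tau'},'yaw_y',np.arctan2(R[1][1],R[0][1]))
```

```text
{'time_s': 7.95, 'qpos': [-0.7204, 0.6667, 1.3467, -0.0, 1.1281, 0.3847], 'qd': [0.0, 0.0022, 0.0007, 0.0014, -0.0006, -0.0002], 'position': [0.5381, -0.3176, 0.0929], 'tool_rot': [[0.8935, 0.4491, 0.0001], [0.4491, -0.8935, -0.0001], [0.0, 0.0001, -1.0]], 'wrist_force': [-0.5648, 0.3498, -0.1153], 'moment': [-0.0131, 0.1829, 0.0609], 'finger_force': 0.1929, 'opening': 0.1699} yaw_y -1.1050120544069897
```

drive_tool:
  series:
    - {"linear": [0, 0, 0], "angular": [0, 0, 0], "claw": 0}
    - {"linear": [0, 0, 0], "angular": [0, 0, 0], "claw": 0}
    - {"linear": [0, 0, -0.2], "angular": [0, 0, 0], "claw": 0}
    - {"linear": [0, 0, -0.3], "angular": [0, 0, 0], "claw": 0}
    - {"linear": [0, 0, 0], "angular": [0, 0, 0], "claw": 0}
  newtons: 50

```text
time_s: 8.45
position: [0.5383, -0.3177, 0.0982]
tool_rot: [[0.893, 0.449, 0.0], [0.449, -0.893, -0.0], [0.0, 0.001, -1.0]]
wrist_force: [0.2, 0.4, -0.1]
opening: 0.155
finger_force: 50.0
```

Run:
```python
from k import *
s=r.get_state(); R=s['tool_rot']; print({k:np.round(v,4).tolist() for k,v in s.items() if k!='tau'},'yaw_y',np.arctan2(R[1][1],R[0][1]))
```

```text
{'time_s': 8.45, 'qpos': [-0.7203, 0.6605, 1.3423, -0.0, 1.1381, 0.3847], 'qd': [0.0019, 0.0059, 0.0055, 0.0003, -0.0055, -0.001], 'position': [0.5383, -0.3177, 0.0982], 'tool_rot': [[0.8935, 0.4491, 0.0005], [0.4491, -0.8935, -0.0004], [0.0002, 0.0006, -1.0]], 'wrist_force': [0.1668, 0.3782, -0.085], 'moment': [-0.019, 0.1442, -0.0446], 'finger_force': 49.9999, 'opening': 0.1554} yaw_y -1.1049912425569237
```

drive_tool:
  series:
    - {"linear": [0, 0, -4.1], "angular": [0, 0, 0], "claw": 0}
    - {"linear": [0, 0, -4.1], "angular": [0, 0, 0], "claw": 0}
    - {"linear": [0, 0, -4.0], "angular": [0, 0, -0.144], "claw": 0}
    - {"linear": [0, 0, -4.0], "angular": [0, 0, -0.144], "claw": 0}
    - {"linear": [0, 0, 0], "angular": [0, 0, -0.144], "claw": 0}

```text
time_s: 8.95
position: [0.5393, -0.3184, 0.2659]
tool_rot: [[0.619, 0.786, 0.008], [0.786, -0.619, -0.007], [-0.0, 0.01, -1.0]]
wrist_force: [-0.1, 0.3, -2.1]
opening: 0.16
finger_force: 50.0
```

drive_tool:
  series:
    - {"linear": [0, 0, 0], "angular": [0, 0, -0.144], "claw": 0}
    - {"linear": [0, 0, 0], "angular": [0, 0, -0.144], "claw": 0}
    - {"linear": [0, 0, 0], "angular": [0, 0, -0.144], "claw": 0}
    - {"linear": [0, 0, 0], "angular": [0, 0, -0.144], "claw": 0}
    - {"linear": [0, 0, 0], "angular": [0, 0, -0.147], "claw": 0}

```text
time_s: 9.45
position: [0.5381, -0.3175, 0.2596]
tool_rot: [[-0.056, 0.998, -0.0], [0.998, 0.056, 0.0], [0.0, -0.0, -1.0]]
wrist_force: [-0.1, -0.5, -0.6]
opening: 0.155
finger_force: 50.0
```

drive_tool:
  series:
    - {"linear": [4.6, 0.6, 0], "angular": [0, 0, 0], "claw": 0}
    - {"linear": [4.6, 0.6, 0], "angular": [0, 0, 0], "claw": 0}
    - {"linear": [4.6, 0.6, 0], "angular": [0, 0, 0], "claw": 0}
    - {"linear": [4.6, 0.6, 0], "angular": [0, 0, 0], "claw": 0}
    - {"linear": [4.6, 0.6, 0], "angular": [0, 0, 0], "claw": 0}

```text
time_s: 9.95
position: [0.5564, -0.0845, 0.2598]
tool_rot: [[-0.05, 0.999, 0.0], [0.999, 0.05, -0.0], [-0.0, 0.0, -1.0]]
wrist_force: [0.1, -0.0, -0.6]
opening: 0.149
finger_force: 50.0
```

drive_tool:
  series:
    - {"linear": [4.6, 0.6, 0], "angular": [0, 0, 0], "claw": 0}
    - {"linear": [4.6, 0.6, 0], "angular": [0, 0, 0], "claw": 0}
    - {"linear": [4.6, 0.6, 0], "angular": [0, 0, 0], "claw": 0}
    - {"linear": [4.6, 0.6, 0], "angular": [0, 0, 0], "claw": 0}
    - {"linear": [4.6, 0.6, 0], "angular": [0, 0, 0], "claw": 0}

```text
time_s: 10.45
position: [0.5748, 0.1468, 0.2598]
tool_rot: [[-0.05, 0.999, 0.0], [0.999, 0.05, -0.0], [-0.0, 0.0, -1.0]]
wrist_force: [1.0, -0.7, -0.6]
opening: 0.156
finger_force: 50.0
```

drive_tool:
  series:
    - {"linear": [4.6, 0.6, 0], "angular": [0, 0, 0], "claw": 0}
    - {"linear": [4.6, 0.6, 0], "angular": [0, 0, 0], "claw": 0}
    - {"linear": [0, 0, 3.0], "angular": [0, 0, 0], "claw": 0}
    - {"linear": [0, 0, 3.0], "angular": [0, 0, 0], "claw": 0}
    - {"linear": [0, 0, 0], "angular": [0, 0, 0], "claw": 0}

```text
time_s: 10.95
position: [0.5807, 0.2373, 0.1957]
tool_rot: [[-0.051, 0.999, -0.008], [0.999, 0.051, -0.002], [-0.001, -0.008, -1.0]]
wrist_force: [0.1, -0.3, -1.2]
opening: 0.154
finger_force: 50.0
```

Run:
```python
from k import *
s=r.get_state(); R=s['tool_rot']; print({k:np.round(v,4).tolist() for k,v in s.items() if k!='tau'},'yaw_y',np.arctan2(R[1][1],R[0][1]))
print(shift([.5824,.2404,.175]))
```

```text
{'time_s': 10.95, 'qpos': [0.2015, 0.5766, 1.2165, -0.0001, 1.3563, 0.151], 'qd': [-0.0123, -0.0488, -0.0906, 0.0024, 0.0654, -0.0006], 'position': [0.5807, 0.2373, 0.1957], 'tool_rot': [[-0.0506, 0.9987, -0.0076], [0.9987, 0.0505, -0.0016], [-0.0012, -0.0077, -1.0]], 'wrist_force': [0.0777, -0.3112, -1.2135], 'moment': [-0.1003, 0.0378, -0.0162], 'finger_force': 49.9999, 'opening': 0.1538} yaw_y 0.05056349584037737
[0.3  0.2  2.07]
```

drive_tool:
  series:
    - {"linear": [0.3, 0, 1.5], "angular": [0, 0, 0], "claw": 0}
    - {"linear": [0, 0, 1.0], "angular": [0, 0, 0], "claw": 0}
    - {"linear": [0, 0, 0], "angular": [0, 0, 0], "claw": 0}
    - {"linear": [0, 0, 0], "angular": [0, 0, 0], "claw": 0}
    - {"linear": [0, 0, 0], "angular": [0, 0, 0], "claw": 0}

```text
time_s: 11.45
position: [0.5827, 0.2403, 0.1758]
tool_rot: [[-0.05, 0.999, 0.002], [0.999, 0.05, 0.0], [0.0, 0.002, -1.0]]
wrist_force: [-0.5, -0.7, -1.2]
opening: 0.155
finger_force: 50.0
```

Run:
```python
from k import *
s=r.get_state(); R=s['tool_rot']; print({k:np.round(v,4).tolist() for k,v in s.items() if k in('time_s','position','wrist_force','moment')},'yaw_y',np.arctan2(R[1][1],R[0][1]))
c=cam('wrist'); im=r.grab_frame('wrist'); cv2.imwrite('pics/w5.png',im); np.save('c_w5.npy',c[2])
u=proj('wrist',[.5824,.2404,.081],c); t=proj('wrist',np.array(s['position'])-[0,0,.0769],c); print('hole px',u,'tip px',t)
x,y=u.round().astype(int); k=im[y-45:y+45,x-60:x+60]; cv2.imwrite('pics/w5c.png',cv2.resize(k,None,fx=6.6,fy=6.6,interpolation=cv2.INTER_CUBIC)); print('crop origin',x-60,y-45)
hsv=cv2.cvtColor(im,cv2.COLOR_BGR2HSV); ye=cv2.inRange(hsv,(20,120,120),(35,255,255)); mk=np.zeros_like(ye); mk[y-40:y+40,x-40:x+40]=255
e=cv2.fitEllipse(cv2.convexHull(cv2.findNonZero(ye&mk))); print(e,onz('wrist',*e[0],.081,c))
```

```text
{'time_s': 11.45, 'position': [0.5827, 0.2403, 0.1758], 'wrist_force': [-0.4986, -0.7461, -1.1779], 'moment': [-0.0305, 0.0453, 0.0179]} yaw_y 0.04977241602106013
hole px [278.88139588 213.24746164] tip px [279.19496173 219.6860058 ]
crop origin 219 168
((279.4024353027344, 212.74017333984375), (37.827980041503906, 39.27437210083008), 81.92327117919922) [0.58281333 0.24086209 0.081     ]
```

View pics/w5c.png

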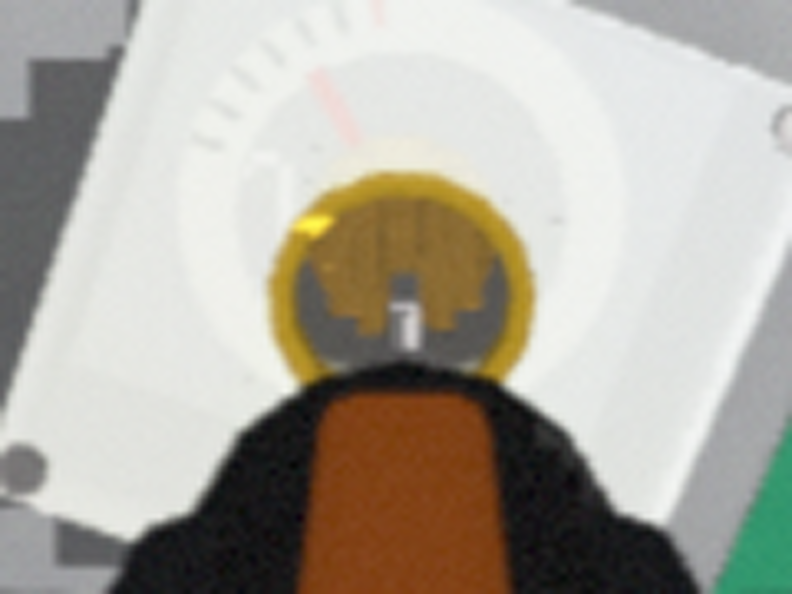

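The crop looks straight along the slot. Its edges are at x≈377 and 420 and the blade edge is at x≈405, so the key is centred and in line. The rim is centred at about (400,295), so I'm going down.

drive_tool:
  series:
    - {"linear": [0, 0, 1.5], "angular": [0, 0, 0], "claw": 0}
    - {"linear": [0, 0, 1.5], "angular": [0, 0, 0], "claw": 0}
    - {"linear": [0, 0, 1.2], "angular": [0, 0, 0], "claw": 0}
    - {"linear": [0, 0, 0.4], "angular": [0, 0, 0], "claw": 0}
    - {"linear": [0, 0, 0], "angular": [0, 0, 0], "claw": 0}

```text
time_s: 12.0
position: [0.5823, 0.2403, 0.1286]
tool_rot: [[-0.05, 0.999, -0.0], [0.999, 0.05, -0.0], [-0.0, -0.0, -1.0]]
wrist_force: [0.1, -0.2, -1.6]
opening: 0.153
finger_force: 50.0
```

```bash
cat > st.py <<'E'
from h import *
s=r.get_state(); R=s['tool_rot']; print(round(s['time_s'],2),'pos',np.round(s['position'],4),'tip z',round(s['position'][2]-.0769,4),'F',np.round(s['wrist_force'],2),'M',np.round(s['moment'],3),'yaw_y',round(float(np.arctan2(R[1][1],R[0][1])),4),'op',round(s['opening'],3))
E
python3 st.py
```

```text
12.0 pos [0.5823 0.2403 0.1286] tip z 0.0517 F [ 0.09 -0.18 -1.62] M [-0.014  0.099  0.014] yaw_y 0.0499 op 0.153
```

drive_tool:
  series:
    - {"linear": [0, 0, 0.2], "angular": [0, 0, 0], "claw": 0}
    - {"linear": [0, 0, 0.2], "angular": [0, 0, 0], "claw": 0}
    - {"linear": [0, 0, 0.1], "angular": [0, 0, 0], "claw": 0}
    - {"linear": [0, 0, 0], "angular": [0, 0, 0], "claw": 0}
    - {"linear": [0, 0, 0], "angular": [0, 0, 0], "claw": 0}

```text
time_s: 12.5
position: [0.5823, 0.2404, 0.1238]
tool_rot: [[-0.05, 0.999, 0.0], [0.999, 0.05, 0.0], [0.0, 0.0, -1.0]]
wrist_force: [-0.5, -0.1, -0.0]
opening: 0.151
finger_force: 50.0
```

```bash
python3 st.py
```

```text
12.5 pos [0.5823 0.2404 0.1238] tip z 0.0469 F [-0.54 -0.08 -0.02] M [-0.065  0.057  0.009] yaw_y 0.05 op 0.151
```

drive_tool:
  series:
    - {"linear": [0, 0, 0.15], "angular": [0, 0, 0], "claw": 0}
    - {"linear": [0, 0, 0], "angular": [0, 0, 0.06], "claw": 0}
    - {"linear": [0, 0, 0], "angular": [0, 0, 0.06], "claw": 0}
    - {"linear": [0, 0, 0], "angular": [0, 0, 0.06], "claw": 0}
    - {"linear": [0, 0, 0], "angular": [0, 0, 0.04], "claw": 0}

```text
time_s: 13.0
position: [0.5825, 0.2403, 0.1221]
tool_rot: [[0.171, 0.985, 0.0], [0.985, -0.171, -0.0], [-0.0, 0.0, -1.0]]
wrist_force: [0.8, -0.1, -2.1]
opening: 0.156
finger_force: 50.0
```

drive_tool:
  series:
    - {"linear": [0, 0, 0], "angular": [0, 0, 0.02], "claw": 0}
    - {"linear": [0, 0, 0], "angular": [0, 0, 0.02], "claw": 0}
    - {"linear": [0, 0, 0], "angular": [0, 0, 0.02], "claw": 0}
    - {"linear": [0, 0, 0], "angular": [0, 0, 0], "claw": 0}
    - {"linear": [0, 0, 0], "angular": [0, 0, 0], "claw": 0}

```text
time_s: 13.5
position: [0.5823, 0.2403, 0.1222]
tool_rot: [[0.228, 0.974, 0.0], [0.974, -0.228, -0.0], [-0.0, 0.0, -1.0]]
wrist_force: [1.0, -0.6, -2.2]
opening: 0.154
finger_force: 50.0
```

```bash
python3 st.py; python3 -c "
from h import *
m=[]
for i in range(6): r.grab_frame('wrist'); m.append(r.get_state()['moment'][2])
print(np.round(m,3))"
```

```text
13.5 pos [0.5823 0.2403 0.1222] tip z 0.0453 F [ 1.01 -0.63 -2.16] M [-0.13  -0.3    0.053] yaw_y -0.2297 op 0.154
[0.025 0.03  0.018 0.031 0.135 0.006]
```

```bash
cat > mo.py <<'E'
from h import *
m=[];F=[]
for i in range(8): r.grab_frame('side'); s=r.get_state(); m.append(s['moment']);F.append(s['wrist_force'])
R=s['tool_rot']; print(round(s['time_s'],2),'M',np.mean(m,0).round(3),'Mz',np.median(m,0)[2].round(3),'+-',(np.std(m,0)[2]/8**.5).round(3),'F',np.mean(F,0).round(2),'yaw_y',round(float(np.arctan2(R[1][1],R[0][1])),4),np.round(s['position'],4))
E
echo
```

```text
(no output)
```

drive_tool:
  series:
    - {"linear": [0, 0, 0], "angular": [0, 0, 0.03], "claw": 0}
    - {"linear": [0, 0, 0], "angular": [0, 0, 0.03], "claw": 0}
    - {"linear": [0, 0, 0], "angular": [0, 0, 0.03], "claw": 0}
    - {"linear": [0, 0, 0], "angular": [0, 0, 0.03], "claw": 0}
    - {"linear": [0, 0, 0], "angular": [0, 0, 0], "claw": 0}

```text
time_s: 14.3
position: [0.5823, 0.2403, 0.1222]
tool_rot: [[0.343, 0.939, -0.0], [0.939, -0.343, -0.0], [-0.0, 0.0, -1.0]]
wrist_force: [2.6, -1.0, -2.4]
opening: 0.151
finger_force: 50.0
```

```bash
python3 mo.py
```

```text
14.7 M [-0.194 -0.318  0.046] Mz 0.034 +- 0.01 F [ 1.27 -0.61 -2.89] yaw_y -0.3498 [0.5823 0.2403 0.1222]
```

drive_tool:
  series:
    - {"linear": [0, 0, 0], "angular": [0, 0, 0.03], "claw": 0}
    - {"linear": [0, 0, 0], "angular": [0, 0, 0.03], "claw": 0}
    - {"linear": [0, 0, 0], "angular": [0, 0, 0.03], "claw": 0}
    - {"linear": [0, 0, 0], "angular": [0, 0, 0], "claw": 0}
    - {"linear": [0, 0, 0], "angular": [0, 0, 0], "claw": 0}

```text
time_s: 15.2
position: [0.5823, 0.2403, 0.1222]
tool_rot: [[0.425, 0.905, 0.0], [0.905, -0.425, -0.0], [-0.0, 0.0, -1.0]]
wrist_force: [1.3, -0.6, -3.2]
opening: 0.157
finger_force: 50.0
```

```bash
python3 mo.py
```

```text
15.6 M [-0.227 -0.322  0.045] Mz 0.038 +- 0.009 F [ 1.63 -0.66 -3.06] yaw_y -0.4399 [0.5823 0.2404 0.1222]
```

drive_tool:
  series:
    - {"linear": [0, 0, 0], "angular": [0, 0, 0.02], "claw": 0}
    - {"linear": [0, 0, 0], "angular": [0, 0, 0.02], "claw": 0}
    - {"linear": [0, 0, 0], "angular": [0, 0, 0.02], "claw": 0}
    - {"linear": [0, 0, 0], "angular": [0, 0, 0], "claw": 0}
    - {"linear": [0, 0, 0], "angular": [0, 0, 0], "claw": 0}

```text
time_s: 16.1
position: [0.5823, 0.2404, 0.1222]
tool_rot: [[0.479, 0.878, -0.0], [0.878, -0.479, -0.0], [-0.0, -0.0, -1.0]]
wrist_force: [2.3, -0.6, -3.4]
opening: 0.15
finger_force: 50.0
```

```bash
python3 mo.py
```

```text
16.5 M [-0.258 -0.315  0.056] Mz 0.062 +- 0.01 F [ 1.5  -1.   -2.83] yaw_y -0.5 [0.5823 0.2404 0.1222]
```

drive_tool:
  series:
    - {"linear": [0, 0, 0], "angular": [0, 0, 0.02], "claw": 0}
    - {"linear": [0, 0, 0], "angular": [0, 0, 0.02], "claw": 0}
    - {"linear": [0, 0, 0], "angular": [0, 0, 0], "claw": 0}
    - {"linear": [0, 0, 0], "angular": [0, 0, 0], "claw": 0}
    - {"linear": [0, 0, 0], "angular": [0, 0, 0], "claw": 0}

```text
time_s: 17.0
position: [0.5823, 0.2404, 0.1222]
tool_rot: [[0.514, 0.858, 0.0], [0.858, -0.514, -0.0], [0.0, 0.0, -1.0]]
wrist_force: [2.0, -0.3, -3.0]
opening: 0.155
finger_force: 50.0
```

```bash
python3 mo.py
```

```text
17.4 M [-0.27  -0.328  0.053] Mz 0.046 +- 0.008 F [ 1.81 -0.84 -3.1 ] yaw_y -0.5399 [0.5823 0.2404 0.1222]
```

drive_tool:
  series:
    - {"linear": [0, 0, 0], "angular": [0, 0, 0.02], "claw": 0}
    - {"linear": [0, 0, 0], "angular": [0, 0, 0.02], "claw": 0}
    - {"linear": [0, 0, 0], "angular": [0, 0, 0], "claw": 0}
    - {"linear": [0, 0, 0], "angular": [0, 0, 0], "claw": 0}
    - {"linear": [0, 0, 0], "angular": [0, 0, 0], "claw": 0}

```text
time_s: 17.9
position: [0.5823, 0.2403, 0.1222]
tool_rot: [[0.548, 0.837, -0.0], [0.837, -0.548, -0.0], [-0.0, -0.0, -1.0]]
wrist_force: [1.4, -1.4, -3.9]
opening: 0.156
finger_force: 50.0
```

```bash
python3 mo.py
```

```text
18.3 M [-0.287 -0.324  0.089] Mz 0.09 +- 0.007 F [ 1.94 -1.02 -3.41] yaw_y -0.58 [0.5823 0.2404 0.1222]
```

drive_tool:
  series:
    - {"linear": [0, 0, 0], "angular": [0, 0, 0.015], "claw": 0}
    - {"linear": [0, 0, 0], "angular": [0, 0, 0], "claw": 0}
    - {"linear": [0, 0, 0], "angular": [0, 0, 0], "claw": 0}
    - {"linear": [0, 0, 0], "angular": [0, 0, 0], "claw": 0}
    - {"linear": [0, 0, 0], "angular": [0, 0, 0], "claw": 0}

```text
time_s: 18.8
position: [0.5823, 0.2404, 0.1222]
tool_rot: [[0.56, 0.828, 0.0], [0.828, -0.56, -0.0], [-0.0, 0.0, -1.0]]
wrist_force: [2.2, -1.4, -3.2]
opening: 0.156
finger_force: 50.0
```

```bash
python3 mo.py
```

```text
19.2 M [-0.307 -0.339  0.103] Mz 0.099 +- 0.007 F [ 1.61 -1.25 -3.07] yaw_y -0.595 [0.5823 0.2404 0.1222]
```

The stop is confirmed: torque rises at the coupling's stiffness, to 0.10 N m. Next I unload the twist and lift out.

drive_tool:
  series:
    - {"linear": [0, 0, 0], "angular": [0, 0, -0.05], "claw": 0}
    - {"linear": [0, 0, 0], "angular": [0, 0, -0.05], "claw": 0}
    - {"linear": [0, 0, 0], "angular": [0, 0, -0.04], "claw": 0}
    - {"linear": [0, 0, 0], "angular": [0, 0, 0], "claw": 0}
    - {"linear": [0, 0, 0], "angular": [0, 0, 0], "claw": 0}

```text
time_s: 19.7
position: [0.5823, 0.2404, 0.1224]
tool_rot: [[0.44, 0.898, 0.0], [0.898, -0.44, 0.0], [0.0, 0.0, -1.0]]
wrist_force: [1.5, -0.7, -1.5]
opening: 0.156
finger_force: 50.0
```

```bash
python3 mo.py
```

```text
20.1 M [-0.208 -0.221  0.001] Mz -0.002 +- 0.006 F [ 1.69 -0.67 -1.1 ] yaw_y -0.4552 [0.5824 0.2404 0.1223]
```

drive_tool:
  series:
    - {"linear": [0, 0, -0.3], "angular": [0, 0, 0], "claw": 0}
    - {"linear": [0, 0, -0.4], "angular": [0, 0, 0], "claw": 0}
    - {"linear": [0, 0, -0.5], "angular": [0, 0, 0], "claw": 0}
    - {"linear": [0, 0, -0.6], "angular": [0, 0, 0], "claw": 0}
    - {"linear": [0, 0, -0.6], "angular": [0, 0, 0], "claw": 0}

```text
time_s: 20.6
position: [0.5822, 0.2404, 0.1469]
tool_rot: [[0.439, 0.898, 0.0], [0.898, -0.439, 0.0], [0.0, -0.0, -1.0]]
wrist_force: [0.2, -0.0, -1.2]
opening: 0.154
finger_force: 50.0
```

```bash
python3 st.py
```

```text
20.6 pos [0.5822 0.2404 0.1469] tip z 0.07 F [ 0.19 -0.01 -1.16] M [-0.127  0.065  0.029] yaw_y -0.4549 op 0.154
```

drive_tool:
  series:
    - {"linear": [0, 0, -2.5], "angular": [0, 0, 0], "claw": 0}
    - {"linear": [0, 0, -2.5], "angular": [0, 0, 0], "claw": 0}
    - {"linear": [0, 0, 0], "angular": [0, 0, 0], "claw": 0}
    - {"linear": [0, 0, 0], "angular": [0, 0, 0], "claw": 0}
    - {"linear": [0, 0, 0], "angular": [0, 0, 0], "claw": 0}

```text
time_s: 21.1
position: [0.5817, 0.2402, 0.1947]
tool_rot: [[0.439, 0.898, -0.002], [0.898, -0.439, -0.001], [-0.002, -0.002, -1.0]]
wrist_force: [-0.7, -0.3, -0.9]
opening: 0.154
finger_force: 50.0
```

```bash
cat > red.py <<'E'
from h import *
def red(im,c,H=(.5824,.2404),z=.040):
    b=im.astype(int); m=((b[...,2]-np.maximum(b[...,0],b[...,1]))>14).astype(np.uint8)
    n,l,st,ct=cv2.connectedComponentsWithStats(m)
    for i in range(1,n):
        if st[i,4]<6: continue
        p=onz('wrist',*ct[i],z,c)[:2]-H
        if .008<np.linalg.norm(p)<.045: print('px',ct[i].round(1),'n',st[i,4],'r mm',round(np.linalg.norm(p)*1e3,1),'dial',round(float(2.827-np.arctan2(p[1],p[0])),3))
E
python3 - <<'E'
from red import *
m,f,_=cam('wrist')
for n in ('w2','w5'): print(n); red(cv2.imread(f'pics/{n}.png'),(m,f,np.load(f'c_{n}.npy')))
c=cam('wrist'); im=r.grab_frame('wrist'); cv2.imwrite('pics/w6.png',im); print('now'); red(im,c)
E
python3 st.py
```

```text
w2
px [289. 188.] n 27 r mm 19.7 dial 0.677
px [260.8 206.9] n 20 r mm 15.7 dial 4.701
px [277.3 214.8] n 611 r mm 9.4 dial 3.25
w5
px [269.2 183.8] n 25 r mm 19.9 dial 0.72
now
px [270.1 181.2] n 17 r mm 19.4 dial 1.144
px [280.8 205.6] n 651 r mm 9.2 dial 4.802
21.15 pos [0.5818 0.2402 0.1947] tip z 0.1178 F [ 0.5  -0.1  -1.72] M [-0.048  0.17  -0.001] yaw_y -0.455 op 0.151
```

drive_tool:
  series:
    - {"linear": [0, 0, -3.2], "angular": [0, 0, 0.13], "claw": 0}
    - {"linear": [0, 0, -3.2], "angular": [0, 0, 0.13], "claw": 0}
    - {"linear": [0, 0, 0], "angular": [0, 0, 0.13], "claw": 0}
    - {"linear": [0, 0, 0], "angular": [0, 0, 0.13], "claw": 0}
    - {"linear": [0, 0, 0], "angular": [0, 0, 0.13], "claw": 0}

```text
time_s: 21.65
position: [0.5821, 0.2403, 0.2592]
tool_rot: [[0.896, 0.444, -0.002], [0.444, -0.896, -0.0], [-0.002, -0.0, -1.0]]
wrist_force: [-0.9, 0.2, -1.6]
opening: 0.15
finger_force: 50.0
```

drive_tool:
  series:
    - {"linear": [-2.42, 3.99, 0], "angular": [0, 0, 0], "claw": 0}
    - {"linear": [-2.42, 3.99, 0], "angular": [0, 0, 0], "claw": 0}
    - {"linear": [-2.42, 3.99, 0], "angular": [0, 0, 0], "claw": 0}
    - {"linear": [-2.42, 3.99, 0], "angular": [0, 0, 0], "claw": 0}
    - {"linear": [-2.42, 3.99, 0], "angular": [0, 0, 0], "claw": 0}

```text
time_s: 22.15
position: [0.5631, 0.0061, 0.2593]
tool_rot: [[0.893, 0.449, -0.001], [0.449, -0.893, 0.0], [-0.001, -0.001, -1.0]]
wrist_force: [1.4, -0.3, -0.6]
opening: 0.15
finger_force: 50.0
```

drive_tool:
  series:
    - {"linear": [-2.42, 3.99, 0], "angular": [0, 0, 0], "claw": 0}
    - {"linear": [-2.42, 3.99, 0], "angular": [0, 0, 0], "claw": 0}
    - {"linear": [-2.42, 3.99, 0], "angular": [0, 0, 0], "claw": 0}
    - {"linear": [-2.42, 3.99, 0], "angular": [0, 0, 0], "claw": 0}
    - {"linear": [-2.42, 3.99, 0], "angular": [0, 0, 0], "claw": 0}

```text
time_s: 22.65
position: [0.5446, -0.2266, 0.2593]
tool_rot: [[0.894, 0.449, -0.001], [0.449, -0.894, 0.001], [-0.001, -0.001, -1.0]]
wrist_force: [0.8, 0.5, -1.0]
opening: 0.15
finger_force: 50.0
```

drive_tool:
  series:
    - {"linear": [-2.42, 3.99, 0], "angular": [0, 0, 0], "claw": 0}
    - {"linear": [-2.42, 3.99, 0], "angular": [0, 0, 0], "claw": 0}
    - {"linear": [0, 0, 3.0], "angular": [0, 0, 0], "claw": 0}
    - {"linear": [0, 0, 3.0], "angular": [0, 0, 0], "claw": 0}
    - {"linear": [0, 0, 0], "angular": [0, 0, 0], "claw": 0}

```text
time_s: 23.15
position: [0.5363, -0.3169, 0.1953]
tool_rot: [[0.894, 0.449, -0.007], [0.449, -0.894, 0.006], [-0.004, -0.009, -1.0]]
wrist_force: [-0.6, -0.3, -0.9]
opening: 0.152
finger_force: 50.0
```

```bash
python3 -c "
from h import *
r.grab_frame('side');r.grab_frame('side'); print(shift([.5381,-.3176,.0929]))"; python3 st.py
```

```text
[ 0.02  0.   10.76]
23.25 pos [ 0.538  -0.3177  0.2005] tip z 0.1236 F [-0.4  -0.75 -0.79] M [-0.049  0.097  0.003] yaw_y -1.1048 op 0.154
```

Aligned. I'll insert it, stopping 1–2 mm short to check the force.

drive_tool:
  series:
    - {"linear": [0, 0, 2.0], "angular": [0, 0, 0], "claw": 0}
    - {"linear": [0, 0, 2.0], "angular": [0, 0, 0], "claw": 0}
    - {"linear": [0, 0, 1.5], "angular": [0, 0, 0], "claw": 0}
    - {"linear": [0, 0, 0], "angular": [0, 0, 0], "claw": 0}
    - {"linear": [0, 0, 0], "angular": [0, 0, 0], "claw": 0}

```text
time_s: 23.75
position: [0.5385, -0.3181, 0.147]
tool_rot: [[0.893, 0.449, 0.002], [0.449, -0.893, -0.002], [0.001, 0.002, -1.0]]
wrist_force: [-0.5, 0.4, -0.9]
opening: 0.154
finger_force: 50.0
```

```bash
python3 st.py
```

```text
23.75 pos [ 0.5385 -0.3181  0.147 ] tip z 0.0701 F [-0.53  0.4  -0.89] M [-0.04   0.145 -0.006] yaw_y -1.1047 op 0.154
```

drive_tool:
  series:
    - {"linear": [0, 0, 2.0], "angular": [0, 0, 0], "claw": 0}
    - {"linear": [0, 0, 2.0], "angular": [0, 0, 0], "claw": 0}
    - {"linear": [0, 0, 0.8], "angular": [0, 0, 0], "claw": 0}
    - {"linear": [0, 0, 0.3], "angular": [0, 0, 0], "claw": 0}
    - {"linear": [0, 0, 0], "angular": [0, 0, 0], "claw": 0}

```text
time_s: 24.25
position: [0.5383, -0.3182, 0.0952]
tool_rot: [[0.893, 0.449, 0.001], [0.449, -0.893, -0.001], [0.001, 0.001, -1.0]]
wrist_force: [0.3, 0.3, -1.1]
opening: 0.151
finger_force: 50.0
```

```bash
python3 st.py
```

```text
24.25 pos [ 0.5383 -0.3182  0.0952] tip z 0.0183 F [ 0.29  0.28 -1.05] M [-0.015  0.118 -0.03 ] yaw_y -1.1049 op 0.151
```

drive_tool:
  series:
    - {"linear": [0, 0, 0.1], "angular": [0, 0, 0], "claw": 0}
    - {"linear": [0, 0, 0.05], "angular": [0, 0, 0], "claw": 0}
    - {"linear": [0, 0, 0], "angular": [0, 0, 0], "claw": 0}
    - {"linear": [0, 0, 0], "angular": [0, 0, 0], "claw": 0.3}
    - {"linear": [0, 0, 0], "angular": [0, 0, 0], "claw": 0.6}

```text
time_s: 24.75
position: [0.538, -0.3179, 0.093]
tool_rot: [[0.893, 0.449, 0.0], [0.449, -0.893, -0.0], [0.0, 0.0, -1.0]]
wrist_force: [0.1, 0.7, -0.3]
opening: 0.309
finger_force: 0.0
```

drive_tool:
  series:
    - {"linear": [0, 0, 0], "angular": [0, 0, 0], "claw": 0.6}
    - {"linear": [0, 0, 0], "angular": [0, 0, 0], "claw": 0.6}
    - {"linear": [0, 0, -1.0], "angular": [0, 0, 0], "claw": 0.6}
    - {"linear": [0, 0, -2.0], "angular": [0, 0, 0], "claw": 0.6}
    - {"linear": [0, 0, -3.0], "angular": [0, 0, 0], "claw": 0.6}

```text
time_s: 25.25
position: [0.5374, -0.3175, 0.1529]
tool_rot: [[0.893, 0.449, -0.002], [0.449, -0.893, 0.002], [-0.001, -0.002, -1.0]]
wrist_force: [-0.3, 0.8, 0.1]
opening: 0.6
finger_force: 0.0
```

drive_tool:
  series:
    - {"linear": [0, 0, -4.0], "angular": [0, 0, 0], "claw": 0.6}
    - {"linear": [0, 0, -4.0], "angular": [0, 0, 0], "claw": 0.6}
    - {"linear": [-3, 0, -2.0], "angular": [0, 0, 0], "claw": 0.6}
    - {"linear": [0, 0, 0], "angular": [0, 0, 0], "claw": 0.6}
    - {"linear": [0, 0, 0], "angular": [0, 0, 0], "claw": 0.6}

```text
time_s: 25.75
position: [0.511, -0.3313, 0.253]
tool_rot: [[0.894, 0.448, 0.0], [0.448, -0.894, -0.0], [0.0, 0.0, -1.0]]
wrist_force: [0.2, 0.5, -1.2]
opening: 0.603
finger_force: 0.0
```

```bash
python3 st.py
python3 - <<'E'
from k import *
r.grab_frame('wrist'); r.grab_frame('wrist')
c=cam('wrist'); im=r.grab_frame('wrist'); u=proj('wrist',[.538,-.317,.10],c).astype(int); print(u)
x0,y0=max(u[0]-90,0),max(u[1]-70,0); cv2.imwrite('pics/w7c.png',cv2.resize(im[y0:y0+140,x0:x0+180],None,fx=4,fy=4))
try: handle(im,c,(u[0]-70,max(0,u[1]-60),u[0]+70,u[1]+70))
except Exception as e: print(e)
E
```

```text
25.75 pos [ 0.511  -0.3313  0.253 ] tip z 0.1761 F [ 0.15  0.52 -1.19] M [-0.008  0.135  0.055] yaw_y -1.1058 op 0.603
[279 168]
V pct [104.3 185.5 243.  245.  245. ]
all t 183.0 ctr [ 0.5286 -0.3497] size mm [32. 99.] long az -1.879 px [305.5 197. ]
bright t 183.0 ctr [ 0.5372 -0.3195] size mm [11.5 34.3] long az -2.668 px [281.5 175. ]
blue V [127. 217. 221.] ctr [ 0.5372 -0.3172] size [0.0595 0.0594] az 0.275
```

View pics/w7c.png

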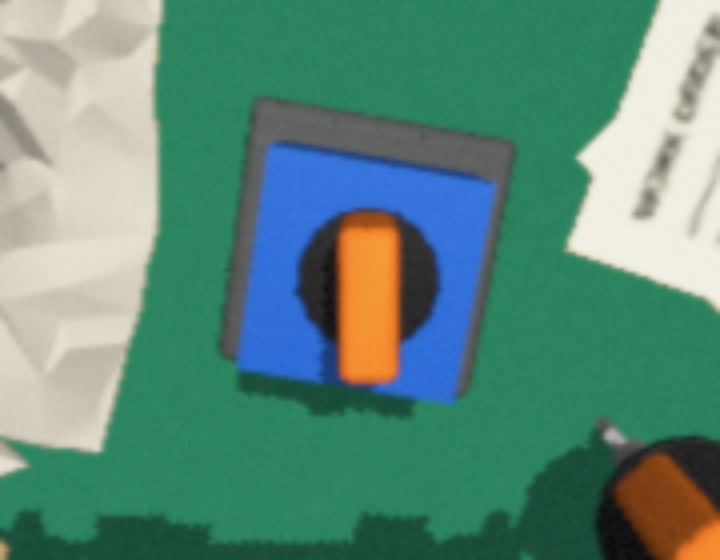

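The picture shows the key upright at (368,290), its flange flat on the blue stand and released, with the gripper clear. I'm handing in.

```bash
python3 -c "
from plant import r
print(r.close_job())"
```

```text
the job is handed in; nothing more can be done
None
```

I turned the trimmer clockwise to its stop, where the twist peaked at about 0.10 N m and the red pointer read about 1.14 rad (±0.05). The key is back upright and released in the blue stand, and I handed the job in at about 26 s, though the hand-in gave no verdict.

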